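# Hold a spring gauge at its marker

## Robot

A 6-joint arm with a two-finger parallel gripper is mounted at the origin on the work surface. World frame = base frame: x ahead of the robot, y to its left, z up, the work surface at z = 0. Lengths are in mm, angles in rad, forces in N, time in s.
With the tool pointing down it reaches from about 275 to 750 mm from the base axis. Payload 10.2 kg.
Tool frame: the origin (TCP) lies at the very end of the fingers, on their centre line; the grasp point (between the pads) lies 19 mm behind it (ctrl.pinch_z is the distance from the TCP to the grasp point, in mm); y points along the fingers, z is the direction in which the jaws open and shut, and the axes are right-handed (so a half turn about y gives the same grasp; the last joint's range is limited). The gripper opens to 85 mm and grips with 20 to 120 N. Pads are 22 mm wide; open, the fingers measure 114 mm over their backs; the gripper's body (76 mm by 85 mm) begins 54 mm behind the grasp point. The pads swing forward as they close: fully open they stand 13 mm farther back than shut.
Start: joints at [-1.455, 0.313, 1.498, -0, 1.331, -0.223], TCP at [174.474, -495.167, 231.294] pointing down, gripper open.
Joint ranges: [-2.94, 2.94], [-0.97, 2.17], [0.19, 2.56], [-1.23, 4.37], [0.02, 3.11], [-2.88, 2.88]. Speed limits (rad/s): [2.39, 2.39, 3.01, 3.14, 3.14, 3.14].

## Interface

Orientations are given as a unit quaternion [w, x, y, z].
In Python, from rig import sense, eyes, ctrl gives the robot as it stands. The module is installed in compiled form; this text tells all that it offers.
- The arm moves only by the shell command python3 -m handwheel 'ROWS' [FORCE]. ROWS is JSON, a list of rows, each an object of numbers: "grip": the finger opening in mm, from 0 to 85.4; "tx", "ty", "tz": the shift along the tool's x, y, z in mm; "wx", "wy", "wz": the turn, a rotation vector about the tool's x, y, z in rad. In form: [{"grip": .., "tx": .., "ty": .., "tz": .., "wx": .., "wy": .., "wz": ..}, ...]. A call has 1 to 10 rows; each row shifts and turns the commanded pose from where the row before left it, along the tool's axes as they then stand; what a row does not reach is not made up. A row lasts 1/12 s, in which the tool goes at most 41.7 mm and 7.16 degrees, less where a joint would pass 70% of its speed; a pose out of reach is approached as far as the arm can. A call is refused whole if a number of a shift passes 41.7 or a number of a turn 0.125, either way. A call with a gripper value outside its range is refused whole. The fingers move at their own pace and stop on an object; FORCE is the grip in N (left out, the last holds). Time passes only in rows, so rows that do not move let the fingers close. It gives the time, the measured TCP pose, the force and the opening at its end, in the units of the state.
- sense(): the state, without advancing time (a new reading comes with each control period).
- eyes.capture(name): name is "side" or "top"; returns a dict with "pixels" (384x512x3 uint8, red, green, blue), "mtx" (3x3 intrinsics, pixels), "R" (3x3) and "t" (3): a world point X has camera coordinates R X + t. Camera axes: x right, y down, z forward; pixel columns grow to the right and rows downward; lengths in mm; the calibration is good to about 2 mm. A picture is of the moment at which its call begins. There is no depth.
- ctrl.finish_job(): hands the job in, once; it reports no verdict.
The state is a dict: "time_s": time; "joints": joint angles; "dq": joint speeds; "tau": joint torques, N m; "eef_pos": TCP position; "ee_rot": TCP orientation; "force": force on the tool from outside, world axes, zero at the start; "wrist_torque": the same for the moment, N m; "grip_width": opening from 0.0 (shut) to 1.0 (fully open).
Only numpy, scipy, OpenCV 4.12 (cv2) and the standard library are available. Lean on these libraries where they do the work, as an engineer would, in place of code of your own. Each camera call takes 0.05 s, during which the arm holds its last target.

## Task

On the spring check gauge, press the rubber paddle of the lock lever down until it clicks over and stays down by itself, which frees the slide. Then pull the slide out by its T-handle against the spring until its pointer lines up with the brass marker clip on the scale, and finish still holding it there: the program ends with the gripper keeping the slide at the clip. Leave the other things on the table where they are.

Things in the scene. Friction and masses are not known exactly. Their poses are not given: they have to be found in the camera images.
- gauge: spring check gauge, bolted down: grey base plate 340 x 150 x 12 mm carrying a slide, a lock lever at one end and a scale rail along one side. Its origin lies on the table, under the slide's centre line; z is up, the slide is pulled out along its -x axis, the lever is at the +x end, the scale rail along the -y side (rail top 24 mm above the table). Position and yaw vary; it does not move in use
- paddle (a point): centre of the upper face of the lock lever's black rubber paddle (40 x 44 mm, 7 mm thick; long side across the gauge). Lever up: 67 mm above the table, paddle tilted about 14 degrees, its outer (+x) edge higher; lever fully down, nearly level: 39 mm above the table. It lies 121 mm from the gauge origin along gauge +x (129 mm when down). A fixed detent housing, 42 mm high, stands on the base plate beside it, from 27 to 47 mm off the centre line on the gauge +y side
- lever (a joint): lock lever angle in rad: 0 is up, slide locked (a tooth stands in front of a block on the slide); grows as the paddle is pressed down, 0.42 is fully down, slide free. The hinge lies across the gauge 61 to 69 mm inward of the paddle centre, 34 mm above the table. About 8 N on the paddle are needed at first; past about 0.3 rad it snaps on by itself and the detent keeps it down at 0.42
- handle (a point): centre of the slide's T-handle: a level black round bar, 16 mm in diameter, 70 mm long across the gauge (along gauge y), 75 mm above the table, on a 14 x 16 mm stem at its middle; nothing else is within 25 mm below the bar except the stem, and the end of the lever is about 55 mm away along gauge +x. It moves with the slide; fully in, it is 40 mm from the gauge origin along gauge -x
- slide (a joint): how far the slide is pulled out, m: 0 is fully in, end stop at 0.10. A spring pulls it back, about 5 N at 0 rising to 16 N at 0.10; it springs back when let go
- pointer (a point): tip of the flat steel pointer, 6 mm wide, that sticks out sideways (gauge -y) from the foot of the handle's stem over the scale rail, 32 mm above the table; at the same gauge x as the handle
- marker: brass clip 14 mm wide along the scale, clamped on the scale rail; the point given lies on the table under the slide's centre line, level with the middle of the clip along the gauge; its axes are those of the gauge. The slide must be pulled out 45 to 85 mm to reach it, different each time; the clip itself does not move
- mark (a point): the place where the pointer's tip belongs: over the scale rail in the middle of the brass marker clip's width, 32 mm above the table
- pulley_big: large steel idler pulley, 110 mm across, 34 mm high, lying flat on the table on the scale side of the gauge; bystander; origin under its centre
- pulley_small: small steel idler pulley, 68 mm across, 30 mm high, lying flat on the table on the side of the gauge away from the scale; bystander; origin under its centre
- spanner: steel spanner lying on the table near the lever end of the gauge, on the scale side; bystander; origin under its middle, x axis along it
- phone: black phone 150 x 72 x 9 mm lying on the table; bystander; origin under its centre
- scanner: black hand scanner with a yellow grip, about 190 x 70 x 41 mm; bystander; origin under its head
- oil_can: bottle, 60 mm across, 140 mm high, standing; bystander; origin under its centre
- cup: white mug, 80 mm across, 90 mm high, standing; bystander; origin under its centre

How it is judged (in metres and radians):
On the way, in this order (a step that is already met when the one before it is completed fails the run):
1. the lock lever is down and stays down by its detent, with the gripper off it (value of joint lever above 0.36 rad and contact force between each of the arm, the fingers and lever below 0.3 N), for 0.2 s.
2. the slide is held at the marker clip by the gripper (x of pointer in the frame of marker between -0.007 and 0.007 m and value of joint lever above 0.36 rad and contact force between the fingers and slide above 3 N), for 0.4 s.
At the end, for the whole second after the job is handed in: lever still down (over 0.36 rad), the pointer within 7 mm of the middle of the marker clip along the scale (within the clip's width), the slide still, and the gripper's fingers bearing on the slide with more than 3 N, all through the last second (all of step 2 and velocity of joint slide between -0.02 and 0.02 m/s); the arm keeps its last pose, push and grip.
It fails at once if a bystander (pulleys, spanner, phone, scanner, bottle or mug) is shoved more than 30 mm (distance of any of pulley_big, pulley_small, spanner, phone, scanner, oil_can, cup from where it was at the start of the episode above 0.03 m).
It also fails if it takes over 40 s, if anything falls off the work surface, if the arm or the gripper's body presses on something with over 40 N, if the wrist force passes 120 N, or if a joint passes its speed limit or range.

## Working session

There is one attempt and no reset: what is moved stays moved. The work goes in short steps, Python scripts to look and compute and a shell command to move; the robot and the scene stay as the last step left them, time stands still between calls to the robot, and variables do not carry over. Pictures are saved under pics/ and viewed, and the job is handed in when it is done.

```bash
mkdir -p pics; python3 - <<'E'
from rig import sense, eyes, ctrl
import cv2,pickle
for n in("side","top"):
    c=eyes.capture(n); cv2.imwrite(f"pics/{n}0.png",c["pixels"][:,:,::-1]); pickle.dump(c,open(f"{n}.pkl","wb"))
    print(n,c["mtx"].round(1).tolist(),c["R"].round(3).tolist(),c["t"].round(1).tolist())
s=sense(); print(s["eef_pos"],s["ee_rot"],s["grip_width"],s["time_s"],ctrl.pinch_z)
E
```

```text
side [[374.2, 0.0, 260.7], [0.0, 374.2, 192.4], [0.0, 0.0, 1.0]] [[0.979, -0.205, -0.001], [-0.146, -0.691, -0.707], [0.144, 0.693, -0.707]] [-606.9, 110.4, 946.2]
top [[478.8, 0.0, 256.7], [0.0, 478.8, 190.0], [0.0, 0.0, 1.0]] [[-0.005, -1.0, -0.007], [-0.981, 0.007, -0.194], [0.194, 0.006, -0.981]] [-10.1, 600.0, 1241.4]
[ 174.46163425 -494.92809908  230.8068749 ] [ 0.11924744 -0.11921062  0.69738195 -0.69658258] 0.9980610264899288 0.1 18.700000000000003
```

View pics/side0.png

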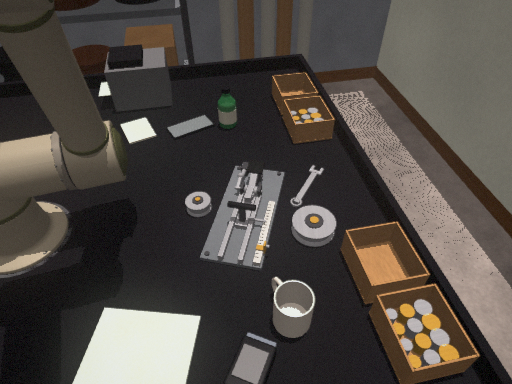

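View pics/top0.png

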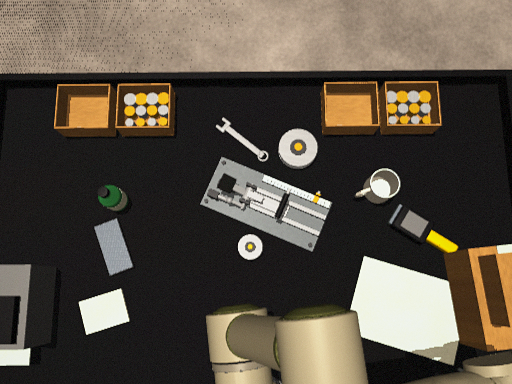

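The side view shows the gauge at about (245,215). In the top view, the lever is near (228,184), the handle near (283,206) and the clip near (317,197). I'll zoom in on these.

```bash
python3 - <<'E'
import cv2
a=cv2.imread("pics/top0.png")[150:255,195:340]; cv2.imwrite("pics/topz.png",cv2.resize(a,None,fx=5.5,fy=5.5,interpolation=cv2.INTER_CUBIC))
a=cv2.imread("pics/side0.png")[160:272,195:295]; cv2.imwrite("pics/sidez.png",cv2.resize(a,None,fx=5,fy=5,interpolation=cv2.INTER_CUBIC))
E
```

```text
(no output)
```

View pics/topz.png

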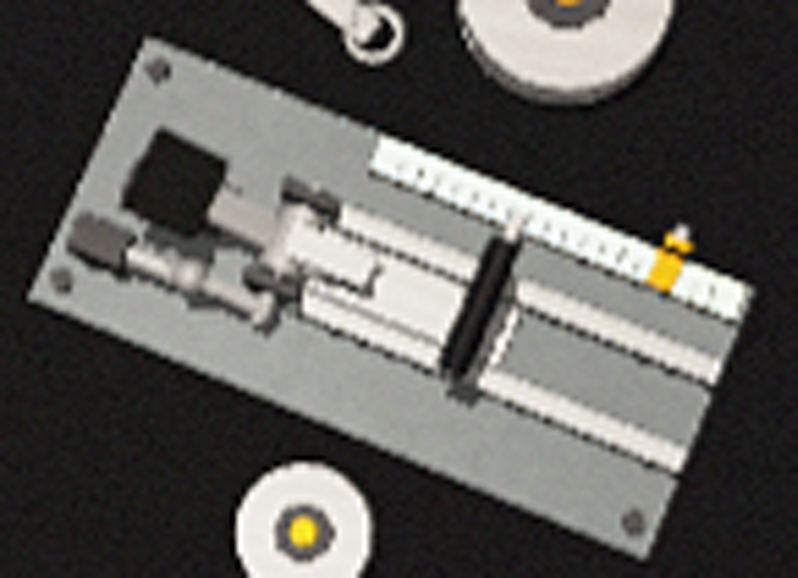

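View pics/sidez.png

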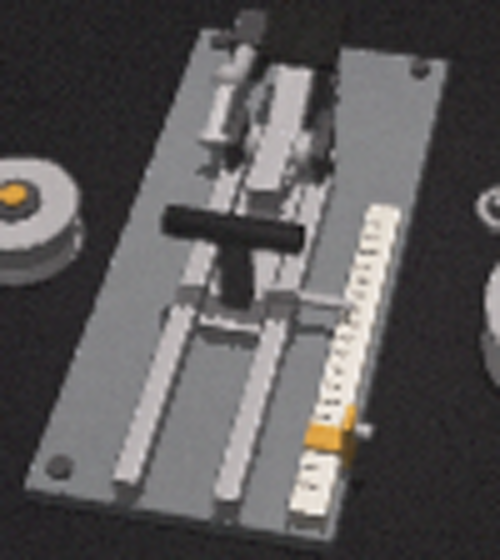

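```bash
cat > h.py <<'E'
import numpy as np,pickle
def ray(c,u,v):
    d=c["R"].T@np.linalg.solve(c["mtx"],[u,v,1.]); o=-c["R"].T@c["t"]; return o,d/np.linalg.norm(d)
def plane(c,u,v,z):
    o,d=ray(c,u,v); return o+d*(z-o[2])/d[2]
def tri(p,q):
    A=[];b=[]
    for o,d in(p,q):
        M=np.eye(3)-np.outer(d,d); A.append(M); b.append(M@o)
    return np.linalg.lstsq(np.vstack(A),np.hstack(b),rcond=None)[0]
def proj(c,X):
    p=c["mtx"]@(c["R"]@np.asarray(X,float)+c["t"]); return p[:2]/p[2]
E
python3 - <<'E'
from h import *
T=pickle.load(open("top.pkl","rb"));S=pickle.load(open("side.pkl","rb"))
t=lambda x,y:((x+.5)/5.5-.5+195,(y+.5)/5.5-.5+150)
s=lambda x,y:((x+.5)/5-.5+195,(y+.5)/5-.5+160)
C=[plane(T,*t(*p),12) for p in((148,38),(648,557),(30,297))]
D=[plane(S,*s(*p),12) for p in((205,30),(450,62),(25,487),(333,542))]
for p in C+D: print(p.round(1))
print("lens top",np.linalg.norm(C[0]-C[2]),np.linalg.norm(C[1]-C[2]))
print("side",np.linalg.norm(D[0]-D[1]),np.linalg.norm(D[0]-D[2]),np.linalg.norm(D[1]-D[3]))
cT=(C[0]+C[1])/2; cS=(D[0]+D[3]+D[1]+D[2])/4; print("ctr",cT,cS)
print("handle tri",tri(ray(T,*t(482,303)),ray(S,*s(234,228))), plane(T,*t(482,303),75),plane(S,*s(234,228),75))
print("paddle",plane(T,*t(178,182),67))
print("clip",plane(T,*t(666,268),26),plane(S,*s(322,437),26))
print("rail",[plane(T,*t(*p),24) for p in((383,138),(750,288))])
g=C[2]-C[1];print("yaw top",np.arctan2(g[1],g[0])); g=(D[0]-D[2]);print(np.arctan2(g[1],g[0])); g=D[1]-D[3];print(np.arctan2(g[1],g[0]))
E
```

```text
[707.3  86.3  12. ]
[ 437.9 -165.6   12. ]
[571.4 145.2  12. ]
[573.4 142.2  12. ]
[709.5  84.1  12. ]
[ 437.6 -166.1   12. ]
[ 574.  -226.2   12. ]
lens top 148.164382458611 338.3052285097669
side 148.03783137607064 336.8939019829013 338.64077209902683
ctr [572.60341863 -39.67230665  12.        ] [573.62687204 -41.49580306  12.        ]
handle tri [555.44589021 -81.76202519  77.30166471] [556.32974794 -81.85414901  75.        ] [555.22678895 -79.7186614   75.        ]
paddle [618.99278543  66.37791102  67.        ]
clip [ 581.71958189 -177.22692152   26.        ] [ 579.05757553 -176.76394771   26.        ]
rail [array([650.43583446, -35.15432827,  24.        ]), array([ 571.55169573, -219.47078688,   24.        ])]
yaw top 1.1649938552761179
1.1560955175102143
1.158939668120607
```

Checks: the plate measures 148 x 338 mm against 150 x 340, and the handle triangulates to z = 77 against 75. The two views agree to about 2 mm. Next I'll work out the move in tool axes.

```bash
cat > g.py <<'E'
from h import *
from scipy.spatial.transform import Rotation as Ro
from rig import sense,eyes,ctrl
yaw=1.162;O=np.array([571.5,-44.,0]);gx=np.array([np.cos(yaw),np.sin(yaw),0]);gy=np.array([-gx[1],gx[0],0])
def G(x,y,z): return O+x*gx+y*gy+[0,0,z]
def st():
    s=sense();q=s["ee_rot"];return s,Ro.from_quat([q[1],q[2],q[3],q[0]]).as_matrix()
def report(tgt=None):
    s,R=st();p=s["eef_pos"];d=p-O
    print("t",round(s["time_s"],2),"tcp",p.round(1),"gauge",round(float(d@gx),1),round(float(d@gy),1),"F gauge",[round(float(s["force"]@a),1) for a in(gx,gy,[0,0,1])],"w",round(s["grip_width"],3))
    for sg in(1,-1):
        z=sg*gx;y=np.array([0,0,-1.]);D=np.c_[np.cross(y,z),y,z]
        print(" turn",sg,Ro.from_matrix(R.T@D).as_rotvec().round(3))
    if tgt is not None: print(" shift now",(R.T@(tgt-p)).round(1)); 
    if tgt is not None: print(" shift aligned z=+gx",np.r_[np.dot(np.cross([0,0,-1],gx),tgt-p),-(tgt-p)[2],gx@(tgt-p)].round(1))
E
python3 - <<'E'
from g import *
report(G(125,-4,100)); s,R=st(); print(R.round(3)); print(s["joints"].round(2))
E
```

```text
t 0.1 tcp [ 174.5 -494.9  230.8] gauge -571.6 185.1 F gauge [-0.1, -0.5, -0.8] w 0.998
 turn 1 [ 0.000e+00 -2.394e+00 -1.000e-03]
 turn -1 [0.001 0.748 0.   ]
 shift now [-612.2  131.4 -382.1]
 shift aligned z=+gx [189.1 130.8 696.6]
[[-0.943 -0.     0.332]
 [-0.332  0.001 -0.943]
 [-0.    -1.    -0.001]]
[-1.46  0.31  1.5  -0.    1.33 -0.22]
```

```bash
python3 -m handwheel '[{"grip":0,"wy":0.1246},{"grip":0,"wy":0.1246},{"grip":0,"wy":0.1246},{"grip":0,"wy":0.1246},{"grip":0,"wy":0.1246},{"grip":0,"wy":0.1246}]' 60
python3 -m handwheel '[{"grip":0,"tx":-9,"tz":-34},{"grip":0,"tx":-9,"tz":-34},{"grip":0,"tx":-9,"tz":-34},{"grip":0,"tx":-9,"tz":-34},{"grip":0,"tx":-9,"tz":-34},{"grip":0,"tx":-9,"tz":-34},{"grip":0,"tx":-9,"tz":-34},{"grip":0,"tx":-9,"tz":-34},{"grip":0,"tx":-9,"tz":-34},{"grip":0,"tx":-9,"tz":-34}]'
python3 -c "
from g import *
report(G(125,-4,100))"
```

```text
t 0.1 tcp [ 174.5 -494.9  230.8] gauge -571.6 185.1 F gauge [-0.1, -0.5, -0.8] w 0.998
 turn 1 [ 0.000e+00 -2.394e+00 -1.000e-03]
 turn -1 [0.001 0.748 0.   ]
 shift now [-612.2  131.4 -382.1]
 shift aligned z=+gx [189.1 130.8 696.6]invalid input
invalid input
```

```bash
python3 -m handwheel '[{"grip":0,"tx":0,"ty":0,"tz":0,"wx":0,"wy":0.1246,"wz":0},{"grip":0,"tx":0,"ty":0,"tz":0,"wx":0,"wy":0.1246,"wz":0},{"grip":0,"tx":0,"ty":0,"tz":0,"wx":0,"wy":0.1246,"wz":0},{"grip":0,"tx":0,"ty":0,"tz":0,"wx":0,"wy":0.1246,"wz":0},{"grip":0,"tx":0,"ty":0,"tz":0,"wx":0,"wy":0.1246,"wz":0},{"grip":0,"tx":0,"ty":0,"tz":0,"wx":0,"wy":0.1246,"wz":0}]' 60
python3 -c "
from g import *
report(G(125,-4,100))"
```

```text
time_s: 0.6
eef_pos: [174.5, -495.0, 231.0]
ee_rot: [-0.146, 0.146, 0.692, -0.692]
force: [-0.2, -0.8, 0.2]
grip_width: 0.141
t 0.6 tcp [ 174.5 -495.   231. ] gauge -571.7 185.1 F gauge [-0.9, -0.1, 0.2] w 0.141
 turn 1 [-1.000e-03  3.135e+00  1.000e-03]
 turn -1 [ 0.001 -0.006  0.   ]
 shift now [-184.8  131.3 -697.7]
 shift aligned z=+gx [189.1 131.  696.7]
```

Aligned. Now I'll travel toward a point above the paddle.

```bash
R='x'; python3 -m handwheel '[{"grip":0,"tx":-10,"ty":0,"tz":-38,"wx":0,"wy":0,"wz":0},{"grip":0,"tx":-10,"ty":0,"tz":-38,"wx":0,"wy":0,"wz":0},{"grip":0,"tx":-10,"ty":0,"tz":-38,"wx":0,"wy":0,"wz":0},{"grip":0,"tx":-10,"ty":0,"tz":-38,"wx":0,"wy":0,"wz":0},{"grip":0,"tx":-10,"ty":0,"tz":-38,"wx":0,"wy":0,"wz":0},{"grip":0,"tx":-10,"ty":0,"tz":-38,"wx":0,"wy":0,"wz":0},{"grip":0,"tx":-10,"ty":0,"tz":-38,"wx":0,"wy":0,"wz":0},{"grip":0,"tx":-10,"ty":0,"tz":-38,"wx":0,"wy":0,"wz":0},{"grip":0,"tx":-10,"ty":0,"tz":-38,"wx":0,"wy":0,"wz":0},{"grip":0,"tx":-10,"ty":0,"tz":-38,"wx":0,"wy":0,"wz":0}]'
python3 -c "
from g import *
report(G(125,-4,100))"
```

```text
time_s: 1.43
eef_pos: [418.0, -184.4, 231.2]
ee_rot: [-0.144, 0.144, 0.692, -0.692]
force: [0.7, -0.5, 0.3]
grip_width: -0.001
t 1.43 tcp [ 418.  -184.4  231.2] gauge -189.8 85.0 F gauge [-0.1, -0.9, 0.3] w -0.001
 turn 1 [-0.     3.141  0.   ]
 turn -1 [ 0. -0.  0.]
 shift now [ -89.   131.2 -314.8]
 shift aligned z=+gx [ 89.  131.2 314.8]
```

```bash
python3 -m handwheel '[{"grip":0,"tx":-10,"ty":0,"tz":-38,"wx":0,"wy":0,"wz":0},{"grip":0,"tx":-10,"ty":0,"tz":-38,"wx":0,"wy":0,"wz":0},{"grip":0,"tx":-10,"ty":0,"tz":-38,"wx":0,"wy":0,"wz":0},{"grip":0,"tx":-10,"ty":0,"tz":-38,"wx":0,"wy":0,"wz":0},{"grip":0,"tx":-10,"ty":0,"tz":-38,"wx":0,"wy":0,"wz":0},{"grip":0,"tx":-10,"ty":0,"tz":-38,"wx":0,"wy":0,"wz":0},{"grip":0,"tx":-10,"ty":0,"tz":-38,"wx":0,"wy":0,"wz":0}]'
python3 -c "
from g import *
report(G(125,-4,100))"
```

```text
time_s: 2.02
eef_pos: [588.0, 32.0, 230.9]
ee_rot: [0.144, -0.143, -0.692, 0.692]
force: [0.1, 0.3, 1.2]
grip_width: -0.0
t 2.02 tcp [588.   32.  230.9] gauge 76.3 15.1 F gauge [0.3, 0.0, 1.2] w -0.0
 turn 1 [ 1.000e-03 -3.141e+00  0.000e+00]
 turn -1 [-0.     0.     0.001]
 shift now [-19.2 130.9 -48.8]
 shift aligned z=+gx [ 19.1 130.9  48.7]
```

```bash
python3 -m handwheel '[{"grip":0,"tx":-10,"ty":0,"tz":-24.5,"wx":0,"wy":0,"wz":0},{"grip":0,"tx":-9,"ty":0,"tz":-24.5,"wx":0,"wy":0,"wz":0},{"grip":0,"tx":0,"ty":35,"tz":0,"wx":0,"wy":0,"wz":0},{"grip":0,"tx":0,"ty":35,"tz":0,"wx":0,"wy":0,"wz":0},{"grip":0,"tx":0,"ty":35,"tz":0,"wx":0,"wy":0,"wz":0},{"grip":0,"tx":0,"ty":20,"tz":0,"wx":0,"wy":0,"wz":0},{"grip":0,"tx":0,"ty":0,"tz":0,"wx":0,"wy":0,"wz":0}]'
python3 - <<'E'
from g import *
import cv2
report(G(125,-4,40))
for n,(a,b,c,d) in dict(side=(110,280,170,320),top=(120,260,180,350)).items():
    i=eyes.capture(n)["pixels"][a:b,c:d,::-1]; cv2.imwrite(f"pics/{n}1.png",cv2.resize(i,None,fx=3.5,fy=3.5,interpolation=2))
E
```

```text
time_s: 2.6
eef_pos: [621.6, 67.6, 101.1]
ee_rot: [0.147, -0.14, -0.692, 0.693]
force: [-0.8, -0.4, -0.7]
grip_width: -0.004
t 2.6 tcp [621.6  67.6 101.1] gauge 122.3 -1.6 F gauge [-0.7, 0.5, -0.7] w -0.004
 turn 1 [-0.014  3.142 -0.005]
 turn -1 [-0.003 -0.     0.009]
 shift now [-2.9 61.  -2.8]
 shift aligned z=+gx [ 2.4 61.1  2.7]
```

View pics/side1.png

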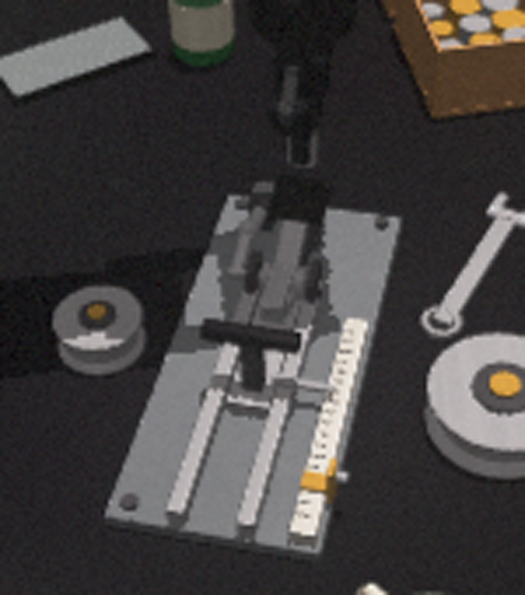

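View pics/top1.png

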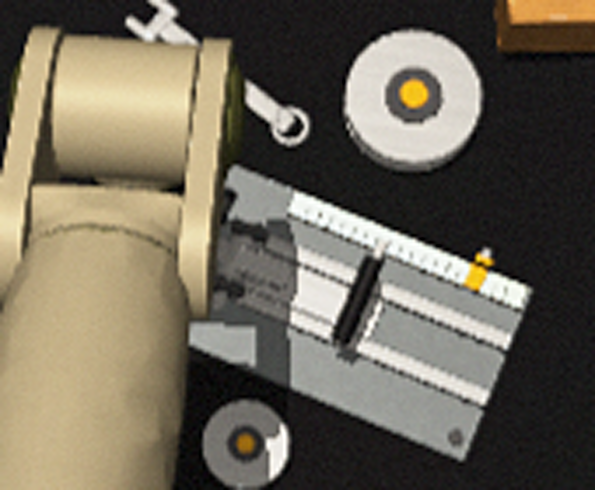

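The side view shows the closed fingertips at about (302,165), directly above the paddle at (300,195). Pressing down now.

```bash
python3 -m handwheel '[{"grip":0,"tx":-2,"ty":8,"tz":-2,"wx":0,"wy":0,"wz":0},{"grip":0,"tx":0,"ty":8,"tz":0,"wx":0,"wy":0,"wz":0},{"grip":0,"tx":0,"ty":8,"tz":0,"wx":0,"wy":0,"wz":0},{"grip":0,"tx":0,"ty":7,"tz":0,"wx":0,"wy":0,"wz":0},{"grip":0,"tx":0,"ty":6,"tz":0,"wx":0,"wy":0,"wz":0},{"grip":0,"tx":0,"ty":5,"tz":0,"wx":0,"wy":0,"wz":0},{"grip":0,"tx":0,"ty":4,"tz":0,"wx":0,"wy":0,"wz":0}]'
python3 -c "
from g import *
report(G(125,-4,40))"
```

```text
time_s: 3.28
eef_pos: [628.1, 69.0, 61.6]
ee_rot: [-0.142, 0.145, 0.693, -0.692]
force: [0.9, 1.7, 6.3]
grip_width: -0.002
t 3.28 tcp [628.1  69.   61.6] gauge 126.2 -7.0 F gauge [1.9, -0.2, 6.3] w -0.002
 turn 1 [0.006 3.142 0.004]
 turn -1 [ 0.002 -0.    -0.004]
 shift now [ 3.1 21.6  1.2]
 shift aligned z=+gx [-3.  21.6 -1.2]
```

```bash
python3 -m handwheel '[{"grip":0,"tx":0,"ty":5,"tz":0,"wx":0,"wy":0,"wz":0},{"grip":0,"tx":1,"ty":5,"tz":0,"wx":0,"wy":0,"wz":0},{"grip":0,"tx":1,"ty":4,"tz":0,"wx":0,"wy":0,"wz":0},{"grip":0,"tx":1,"ty":3,"tz":0,"wx":0,"wy":0,"wz":0},{"grip":0,"tx":0,"ty":0,"tz":0,"wx":0,"wy":0,"wz":0}]'
python3 -c "
from g import *
report(G(125,-4,40))"
```

```text
time_s: 3.7
eef_pos: [623.1, 69.7, 42.1]
ee_rot: [0.144, -0.143, -0.692, 0.693]
force: [0.5, -0.3, -0.0]
grip_width: 0.001
t 3.7 tcp [623.1  69.7  42.1] gauge 124.9 -2.2 F gauge [-0.0, -0.5, -0.0] w 0.001
 turn 1 [ 4.000e-03 -3.142e+00  1.000e-03]
 turn -1 [-0.001  0.     0.002]
 shift now [-1.8  2.1 -0.1]
 shift aligned z=+gx [1.8 2.1 0.1]
```

The force has fallen to 0, so the lever snapped over. I'll give it a slight extra press, lift off and look.

```bash
python3 -m handwheel '[{"grip":0,"tx":0,"ty":3,"tz":0,"wx":0,"wy":0,"wz":0},{"grip":0,"tx":0,"ty":1,"tz":0,"wx":0,"wy":0,"wz":0}]'
python3 -m handwheel '[{"grip":0,"tx":0,"ty":-20,"tz":0,"wx":0,"wy":0,"wz":0},{"grip":0,"tx":0,"ty":-40,"tz":0,"wx":0,"wy":0,"wz":0},{"grip":50,"tx":0,"ty":-30,"tz":0,"wx":0,"wy":0,"wz":0},{"grip":50,"tx":0,"ty":0,"tz":38,"wx":0,"wy":0,"wz":0},{"grip":50,"tx":0,"ty":0,"tz":38,"wx":0,"wy":0,"wz":0},{"grip":50,"tx":0,"ty":0,"tz":38,"wx":0,"wy":0,"wz":0},{"grip":50,"tx":0,"ty":0,"tz":38,"wx":0,"wy":0,"wz":0},{"grip":50,"tx":0,"ty":0,"tz":0,"wx":0,"wy":0,"wz":0}]'
python3 - <<'E'
from g import *
import cv2
report(G(-40,0,75-18.7))
i=eyes.capture("side");pickle.dump(i,open("side2.pkl","wb"))
i=i["pixels"][110:280,170:320,::-1]; cv2.imwrite("pics/side2.png",cv2.resize(i,None,fx=3.5,fy=3.5,interpolation=2))
E
```

```text
time_s: 3.87
eef_pos: [624.0, 69.6, 40.1]
ee_rot: [0.144, -0.143, -0.692, 0.692]
force: [-7.0, 0.3, 19.2]
grip_width: -0.003
time_s: 4.53
eef_pos: [561.7, -74.9, 129.3]
ee_rot: [0.146, -0.145, -0.692, 0.693]
force: [0.3, -0.1, -1.0]
grip_width: 0.588
t 4.53 tcp [561.7 -74.9 129.3] gauge -32.3 -3.3 F gauge [0.1, -0.3, -1.0] w 0.588
 turn 1 [-1.000e-03  3.137e+00 -2.000e-03]
 turn -1 [-0.002 -0.005  0.   ]
 shift now [ 3.2 73.   7.6]
 shift aligned z=+gx [-3.3 73.  -7.7]
```

View pics/side2.png

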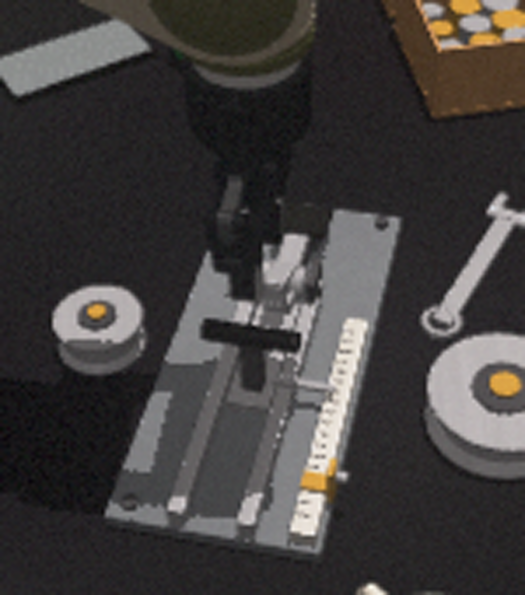

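The side view shows the lever lowered, with the paddle at about row 218 (it was at 195). The 19 N reading at z = 40 also fits the down stop. I'll check the finger line by projection, then descend over the bar.

```bash
python3 -m handwheel '[{"grip":50,"tx":3,"ty":12,"tz":7.5,"wx":0,"wy":0,"wz":0},{"grip":50,"tx":0,"ty":12,"tz":0,"wx":0,"wy":0,"wz":0},{"grip":50,"tx":0,"ty":0,"tz":0,"wx":0,"wy":0,"wz":0}]'
python3 - <<'E'
from g import *
import cv2
report(G(-40,0,75-18.7))
i=eyes.capture("side");s=sense()
print([(proj(i,p)-[190,130]).round()*5 for p in (s["eef_pos"],G(-40,0,75),G(-40,35,75),G(-40,-35,75))])
i=i["pixels"][130:240,190:300,::-1]; cv2.imwrite("pics/side3.png",cv2.resize(i,None,fx=5,fy=5,interpolation=2))
E
```

```text
time_s: 4.83
eef_pos: [557.0, -74.6, 103.3]
ee_rot: [-0.145, 0.142, 0.693, -0.692]
force: [-0.5, 0.8, 0.0]
grip_width: 0.585
t 4.83 tcp [557.  -74.6 103.3] gauge -33.9 1.1 F gauge [0.6, 0.8, 0.0] w 0.585
 turn 1 [ 0.006 -3.141  0.   ]
 turn -1 [-0.     0.     0.004]
 shift now [-1.3 47.   6.1]
 shift aligned z=+gx [ 1.1 47.  -6.1]
[array([260., 325.]), array([260., 375.]), array([190., 365.]), array([330., 390.])]
```

View pics/side3.png

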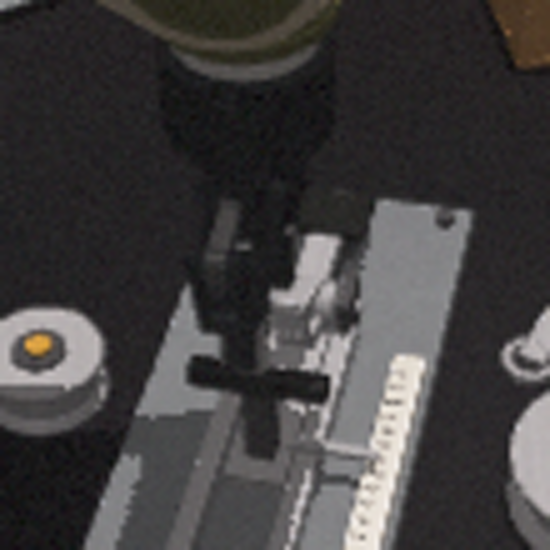

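The predicted bar, (190,365) to (330,390), matches the seen one, (188,370) to (328,388). I'll shift +6 mm in tz and go down 47 mm.

```bash
python3 -m handwheel '[{"grip":50,"tx":-1,"ty":0,"tz":6,"wx":0,"wy":0,"wz":0},{"grip":50,"tx":0,"ty":0,"tz":0,"wx":0,"wy":0,"wz":0},{"grip":50,"tx":0,"ty":12,"tz":0,"wx":0,"wy":0,"wz":0},{"grip":50,"tx":0,"ty":12,"tz":0,"wx":0,"wy":0,"wz":0},{"grip":50,"tx":0,"ty":12,"tz":0,"wx":0,"wy":0,"wz":0},{"grip":50,"tx":0,"ty":11,"tz":0,"wx":0,"wy":0,"wz":0},{"grip":50,"tx":0,"ty":0,"tz":0,"wx":0,"wy":0,"wz":0}]'
python3 -c "
from g import *
report(G(-40,0,75-18.7))"
```

```text
time_s: 5.47
eef_pos: [555.7, -81.1, 56.7]
ee_rot: [-0.144, 0.143, 0.693, -0.692]
force: [-0.9, 0.1, -0.6]
grip_width: 0.587
t 5.47 tcp [555.7 -81.1  56.7] gauge -40.3 -0.2 F gauge [-0.3, 0.9, -0.6] w 0.587
 turn 1 [ 0.004 -3.142  0.   ]
 turn -1 [-0.     0.     0.003]
 shift now [ 0.2  0.4 -0.3]
 shift aligned z=+gx [-0.2  0.4  0.3]
```

```bash
python3 -m handwheel '[{"grip":0,"tx":0,"ty":0,"tz":0,"wx":0,"wy":0,"wz":0},{"grip":0,"tx":0,"ty":0,"tz":0,"wx":0,"wy":0,"wz":0},{"grip":0,"tx":0,"ty":0,"tz":0,"wx":0,"wy":0,"wz":0},{"grip":0,"tx":0,"ty":0,"tz":0,"wx":0,"wy":0,"wz":0},{"grip":0,"tx":0,"ty":0,"tz":0,"wx":0,"wy":0,"wz":0},{"grip":0,"tx":0,"ty":0,"tz":0,"wx":0,"wy":0,"wz":0}]' 80
python3 -c "
from g import *
report(G(-118.7,0,75-18.7))"
```

```text
time_s: 5.97
eef_pos: [556.5, -82.6, 59.4]
ee_rot: [0.143, -0.144, -0.692, 0.693]
force: [-3.9, -7.0, 4.3]
grip_width: 0.157
t 5.97 tcp [556.5 -82.6  59.4] gauge -41.4 -1.6 F gauge [-8.0, 0.8, 4.3] w 0.157
 turn 1 [-2.000e-03 -3.141e+00  3.000e-03]
 turn -1 [-0.002  0.    -0.001]
 shift now [ 1.6  3.3 77.3]
 shift aligned z=+gx [ -1.6   3.1 -77.3]
```

It gripped (opening about 13–16 mm, as expected for the bar). Pulling 60 mm first.

```bash
python3 -m handwheel '[{"grip":0,"tx":0,"ty":0,"tz":5,"wx":0,"wy":0,"wz":0},{"grip":0,"tx":0,"ty":0,"tz":8,"wx":0,"wy":0,"wz":0},{"grip":0,"tx":0,"ty":0,"tz":10,"wx":0,"wy":0,"wz":0},{"grip":0,"tx":0,"ty":0,"tz":10,"wx":0,"wy":0,"wz":0},{"grip":0,"tx":0,"ty":0,"tz":10,"wx":0,"wy":0,"wz":0},{"grip":0,"tx":0,"ty":0,"tz":10,"wx":0,"wy":0,"wz":0},{"grip":0,"tx":0,"ty":0,"tz":7,"wx":0,"wy":0,"wz":0},{"grip":0,"tx":0,"ty":0,"tz":0,"wx":0,"wy":0,"wz":0}]'
python3 - <<'E'
from g import *
import cv2
report(G(-118.7,0,75-18.7))
for n,(a,b,c,d) in dict(side=(180,270,190,300),top=(160,250,240,350)).items():
    q=eyes.capture(n);pickle.dump(q,open(n+"4.pkl","wb"))
    cv2.imwrite(f"pics/{n}4.png",cv2.resize(q["pixels"][a:b,c:d,::-1],None,fx=6,fy=6,interpolation=2))
E
```

```text
time_s: 6.63
eef_pos: [533.2, -136.2, 59.4]
ee_rot: [-0.143, 0.145, 0.693, -0.692]
force: [4.1, 10.3, 5.1]
grip_width: 0.156
t 6.63 tcp [ 533.2 -136.2   59.4] gauge -99.9 -1.5 F gauge [11.1, 0.3, 5.1] w 0.156
 turn 1 [3.00e-03 3.14e+00 4.00e-03]
 turn -1 [ 0.003 -0.001 -0.002]
 shift now [ 1.5  3.  18.9]
 shift aligned z=+gx [ -1.5   3.1 -18.8]
```

View pics/side4.png

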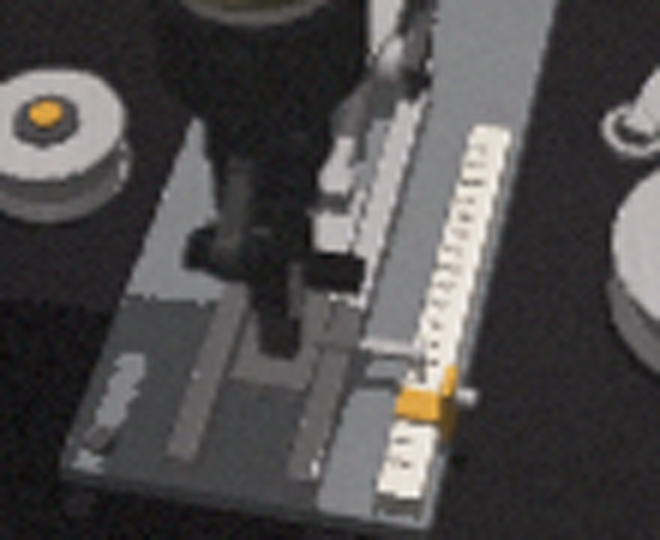

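View pics/top4.png

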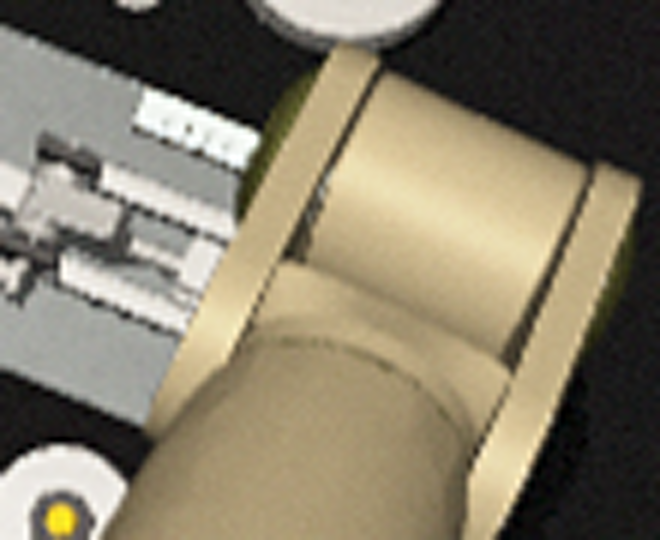

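The slide follows. The pointer is at about (395,347) and the brass clip at about (420,403), so it still has to move. I'll measure the clip and pointer with colour masks.

```bash
python3 - <<'E'
from g import *
import cv2
T=pickle.load(open("top.pkl","rb"));S=pickle.load(open("side4.pkl","rb"))
def mask(q,box):
    a,b,c,d=box;h=cv2.cvtColor(np.ascontiguousarray(q["pixels"][a:b,c:d]),cv2.COLOR_RGB2HSV)
    m=cv2.inRange(h,(8,130,90),(35,255,255));v,u=np.nonzero(m);return u+c,v+a
for n,q,box in(("top",T,(180,215,305,330)),("side",S,(235,265,250,280))):
    u,v=mask(q,box)
    for z in (24,27,32):
        P=np.array([plane(q,a,b,z)-O for a,b in zip(u,v)]);x=P@gx;y=P@gy
        print(n,len(u),"z",z,"gx",x.min().round(1),x.mean().round(1),x.max().round(1),"gy",y.min().round(1),y.max().round(1))
s=lambda x,y:((x+.5)/6-.5+190,(y+.5)/6-.5+180)
for p in((372,344),(395,347),(418,351)):
    d=plane(S,*s(*p),32)-O;print("pointer",(d@gx).round(1),(d@gy).round(1))
for xx in(-100,-112,-119,-126):
  print(xx,[(((proj(S,G(xx,y,z))-[190,180]+.5)*6-.5).round()) for y,z in((-62,24),(-62,27),(-72,27))])
E
```

```text
top 47 z 24 gx -125.8 -118.0 -110.5 gy -79.7 -51.3
top 47 z 27 gx -125.7 -117.9 -110.4 gy -79.0 -50.7
top 47 z 32 gx -125.5 -117.7 -110.2 gy -77.9 -49.7
side 46 z 24 gx -124.0 -115.1 -96.9 gy -72.3 -52.4
side 46 z 27 gx -126.2 -117.3 -99.2 gy -72.7 -52.9
side 46 z 32 gx -129.8 -121.0 -103.0 gy -73.4 -53.7
pointer -97.4 -37.0
pointer -97.0 -46.4
pointer -97.2 -55.8
-100 [array([432., 371.]), array([432., 367.]), array([456., 371.])]
-112 [array([426., 395.]), array([426., 390.]), array([450., 394.])]
-119 [array([422., 409.]), array([422., 404.]), array([447., 408.])]
-126 [array([418., 423.]), array([418., 418.]), array([443., 423.])]
```

Both views put the clip at about -118 along the gauge, and the pointer is at about -98. I'll pull another 19.5 mm.

```bash
python3 -m handwheel '[{"grip":0,"tx":0,"ty":0,"tz":6,"wx":0,"wy":0,"wz":0},{"grip":0,"tx":0,"ty":0,"tz":6,"wx":0,"wy":0,"wz":0},{"grip":0,"tx":0,"ty":0,"tz":5,"wx":0,"wy":0,"wz":0},{"grip":0,"tx":0,"ty":0,"tz":2.5,"wx":0,"wy":0,"wz":0},{"grip":0,"tx":0,"ty":0,"tz":0,"wx":0,"wy":0,"wz":0},{"grip":0,"tx":0,"ty":0,"tz":0,"wx":0,"wy":0,"wz":0}]'
python3 - <<'E'
from g import *
import cv2
report(G(-118.7,0,75-18.7))
q=eyes.capture("side");pickle.dump(q,open("side5.pkl","wb"))
cv2.imwrite(f"pics/side5.png",cv2.resize(q["pixels"][200:270,210:290,::-1],None,fx=8,fy=8,interpolation=2))
E
```

```text
time_s: 7.23
eef_pos: [525.9, -153.0, 59.4]
ee_rot: [-0.143, 0.145, 0.693, -0.691]
force: [5.3, 12.3, 5.7]
grip_width: 0.156
t 7.23 tcp [ 525.9 -153.    59.4] gauge -118.1 -1.5 F gauge [13.4, -0.0, 5.7] w 0.156
 turn 1 [3.000e-03 3.141e+00 5.000e-03]
 turn -1 [ 0.003 -0.    -0.002]
 shift now [1.5 3.1 0.6]
 shift aligned z=+gx [-1.5  3.1 -0.6]
```

View pics/side5.png

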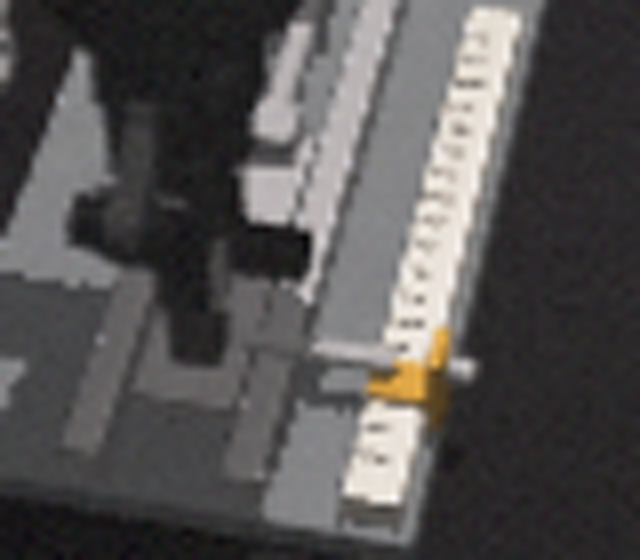

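The pointer line runs (318,347) to (410,358), over the upper part of the clip (365–440, 370–400). The pointer sits higher than the clip, so I'll measure with the right heights.

```bash
python3 - <<'E'
from g import *
S=pickle.load(open("side5.pkl","rb"))
s=lambda x,y:((x+.5)/8-.5+210,(y+.5)/8-.5+200)
for p in((325,349),(350,352),(375,355),(400,358)):
    d=plane(S,*s(*p),32)-O;print("pointer",(d@gx).round(1),(d@gy).round(1))
for p in((393,368),(393,386),(385,402)):
    print("clip",[((plane(S,*s(*p),z)-O)@gx).round(1) for z in(24,26,27,28)])
E
```

```text
pointer -116.4 -37.8
pointer -116.0 -45.4
pointer -115.6 -52.9
pointer -115.2 -60.4
clip [np.float64(-113.4), np.float64(-114.8), np.float64(-115.6), np.float64(-116.3)]
clip [np.float64(-119.8), np.float64(-121.3), np.float64(-122.0), np.float64(-122.7)]
clip [np.float64(-126.0), np.float64(-127.5), np.float64(-128.2), np.float64(-128.9)]
```

Pointer is at about -116 and the clip at -118 (edges -110.5 to -125.8 from the near-vertical view), so it's already within tolerance. I'll centre it with a 2 mm pull and hold for over 0.4 s.

```bash
python3 -m handwheel '[{"grip":0,"tx":0,"ty":0,"tz":1,"wx":0,"wy":0,"wz":0},{"grip":0,"tx":0,"ty":0,"tz":1,"wx":0,"wy":0,"wz":0},{"grip":0,"tx":0,"ty":0,"tz":0,"wx":0,"wy":0,"wz":0},{"grip":0,"tx":0,"ty":0,"tz":0,"wx":0,"wy":0,"wz":0},{"grip":0,"tx":0,"ty":0,"tz":0,"wx":0,"wy":0,"wz":0},{"grip":0,"tx":0,"ty":0,"tz":0,"wx":0,"wy":0,"wz":0},{"grip":0,"tx":0,"ty":0,"tz":0,"wx":0,"wy":0,"wz":0},{"grip":0,"tx":0,"ty":0,"tz":0,"wx":0,"wy":0,"wz":0},{"grip":0,"tx":0,"ty":0,"tz":0,"wx":0,"wy":0,"wz":0},{"grip":0,"tx":0,"ty":0,"tz":0,"wx":0,"wy":0,"wz":0}]'
python3 - <<'E'
from g import *
import cv2
report()
q=eyes.capture("side");pickle.dump(q,open("side6.pkl","wb"))
cv2.imwrite(f"pics/side6.png",cv2.resize(q["pixels"][130:280,190:310,::-1],None,fx=4,fy=4,interpolation=2))
E
```

```text
time_s: 8.12
eef_pos: [525.2, -154.6, 59.4]
ee_rot: [-0.143, 0.145, 0.693, -0.691]
force: [5.4, 11.0, 4.7]
grip_width: 0.162
t 8.12 tcp [ 525.2 -154.6   59.4] gauge -119.9 -1.5 F gauge [12.2, -0.6, 4.7] w 0.162
 turn 1 [3.000e-03 3.141e+00 5.000e-03]
 turn -1 [ 0.003 -0.    -0.002]
```

View pics/side6.png

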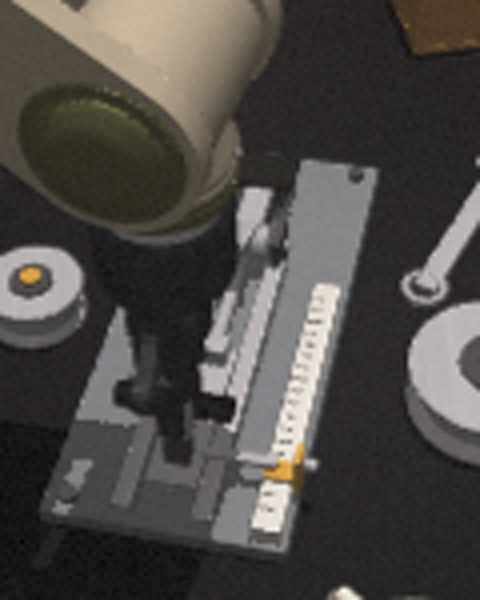

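The pointer (240–280, 457–462) lies over the clip (265–303, 450–487). The slide is held steady against a 12 N spring force, and the lever is down (paddle at about (265,165), flat). Handing in.

```bash
python3 -c "
from rig import ctrl
print(ctrl.finish_job())"
```

```text
the job is handed in; nothing more can be done
None
```

I pressed the lock lever down until it clicked over and stayed down. I then gripped the T-handle with 80 N, pulled the slide out about 78 mm to the brass clip, and handed the job in at 8.2 s with the gripper still holding it there. No verdict came back, so success rests on my own checks.

- **Lever:** the force on the tool dropped to about 0 N as it snapped over, and a further press met the stop at 19 N with the tool tip at 40 mm. Later pictures show the paddle still down with the gripper off it. I did not measure the lever angle.
- **Pointer and clip:** the clip's middle is about 118 mm from the gauge origin along the slide. The pointer is at about 118 mm by the arm's travel. My last camera reading, taken before a final 2 mm pull, was 115–116 mm, which puts it at about 117–118 mm now. The two disagree by about 1 mm, well inside the 7 mm limit. The side view shows the pointer over the clip, while the arm hid it from the top view.
- **Hold:** the gripper was carrying about 12 N of spring force and the reading was steady.
- **Other items:** the arm did not come near any of them, and the pulleys and spanner look unmoved in the last side view. I did not recheck the phone, scanner, bottle or mug in a final picture.

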